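# Gauge the axle bearing blocks and tray the good ones

## Robot

A 6-joint arm with a two-finger parallel gripper is mounted at the origin on the work surface. World frame = base frame: x ahead of the robot, y to its left, z up, the work surface at z = 0. Lengths are in m, angles in degrees, forces in N, time in s.
With the tool pointing down it reaches from about 0.3 to 0.75 m from the base axis. Payload 8.5 kg.
Tool frame: the origin (TCP) lies between the finger pads; the fingertips stand env.finger_overhang ahead of it and the grasp point (between the pads) lies 2 mm behind it (env.finger_overhang is the distance from the TCP to the fingertips, in m); z points along the fingers, y is the line along which they close (so a half turn about z gives the same grasp; the last joint's range is limited). The gripper opens to 85 mm and grips with 20 to 120 N. Pads are 22 mm wide; open, the fingers measure 114 mm over their backs; the gripper's body (76 mm by 85 mm) begins 54 mm behind the grasp point. The pads swing forward as they close: fully open they stand 13 mm farther back than shut.
Start: joints at [-83.153, 21.807, 74.336, -0, 83.858, -12.336], TCP at [0.181, -0.519, 0.248] pointing down, gripper open.
Joint ranges: [-178.18, 178.18], [-50.72, 133.34], [12.68, 142.11], [-81.47, 261.47], [9.98, 163.14], [-165.26, 165.26]. Speed limits (degrees/s): [136.94, 136.94, 180, 180, 180, 180].

## Interface

Orientations are given as a 3x3 rotation matrix whose columns are the frame's x, y, z axes.
In Python, from rig import env gives the robot as it stands. The module is installed in compiled form; this text tells all that it offers.
- The arm moves only by the tool jog_arm, never from a script. Its arguments are lists of equal length, an entry for each row: "hand": the finger opening in m, from 0 to 0.0854; "travel": the shift along the world's x, y, z in m, a list of three; "yaw": the turn about the world's z in rad. A call has exactly 5 rows; each row shifts and turns the commanded pose from where the row before left it; what a row does not reach is not made up. A row lasts 1/8 s, in which the tool goes at most 62.5 mm and 10.7 degrees, less where a joint would pass 70% of its speed; a pose out of reach is approached as far as the arm can. A call is refused whole if a number of a shift passes 0.0625 or a number of a turn 0.188, either way. A call with a gripper value outside its range is refused whole. The fingers move at their own pace and stop on an object; "grip_force" is the grip in N (left out, the last holds). Time passes only in rows, so rows that do not move let the fingers close, or fill a call up. It gives the time, the measured TCP pose, the force, the opening and the grip force at its end, in the units of the state.
- env.observe(): the state, without advancing time (a new reading comes with each control period).
- env.get_image(name): name is "side" or "top"; returns the picture (480x640x3 uint8, red, green, blue); there is no depth.
- env.calibration(name): a dict with "fx", "fy", "cx", "cy" (pixels), "k1" (the pictures are not rectified: a ray, as slopes to the right and down, at radius r is drawn at 1 + k1 r^2 times it, then the intrinsics apply), "position" and "rotation" of the camera in the world. Camera axes: x right, y down, z forward; pixel columns grow to the right and rows downward; lengths in m; the calibration is good to about 2 mm. A picture is of the moment at which its call begins. calibration takes no time and is no camera call.
- env.close_job(): hands the job in; it is judged then, once.
The state is a dict: "time_s": time; "q": joint angles; "qvel": joint speeds; "joint_efforts": joint torques, N m; "position": TCP position; "tool_rot": TCP orientation; "ft_force": force on the tool from outside, world axes, zero at the start; "wrist_torque": the same for the moment, N m; "grip_width": finger opening in m; "gripper_force": force on a finger pad.
Only numpy, scipy, OpenCV 4.12 (cv2) and the standard library are available. Lean on these libraries where they do the work, as an engineer would, in place of code of your own. Each camera call takes 0.05 s, during which the arm holds its last target. There are 200 camera calls.

## Task

Take the pin gauge from its wooden stand and, without forcing it, try its pin upright in the bore of each of the three bearing blocks on the wooden rail, going from the left end of the rail to the right as seen from the robot: let it slide well in where it fits. Put the gauge back fully home in its stand, then set every block whose bore took the pin in the aluminium tray, flat on the tray's floor with the bore still upright. Leave any block that refused the pin in its place on the rail, and leave the other things on the table alone.

Things in the scene. Friction and masses are not known exactly. Their poses are not given: they have to be found in the camera images.
- block_k_mid (a point): centre (half-way up) of one of three loose, outwardly alike aluminium bearing blocks: 38 x 38 mm square, 36 mm tall, about 0.12 kg, with a round bore straight down through the middle, bore upright (z up), sides along the rail. It starts in one of the three nests of the rail, which one varies. Try the gauge to learn its bore: it is either 14 mm (the pin slides in) or 10 mm (the pin stops at the mouth, at most 3 mm in).
- block_m_mid (a point): centre (half-way up) of one of three loose, outwardly alike aluminium bearing blocks: 38 x 38 mm square, 36 mm tall, about 0.12 kg, with a round bore straight down through the middle, bore upright (z up), sides along the rail. It starts in one of the three nests of the rail, which one varies. Try the gauge to learn its bore: it is either 14 mm (the pin slides in) or 10 mm (the pin stops at the mouth, at most 3 mm in).
- block_r_mid (a point): centre (half-way up) of one of three loose, outwardly alike aluminium bearing blocks: 38 x 38 mm square, 36 mm tall, about 0.12 kg, with a round bore straight down through the middle, bore upright (z up), sides along the rail. It starts in one of the three nests of the rail, which one varies. Try the gauge to learn its bore: it is either 14 mm (the pin slides in) or 10 mm (the pin stops at the mouth, at most 3 mm in).
- gauge_grip (a point): centre of the handle of the pin gauge: an upright round aluminium handle 18 mm in diameter and 55 mm tall, above a dark steel flange 34 mm in diameter and 5 mm thick, above a steel pin 12 mm in diameter and 30 mm long with a tapered end (9 mm across at the very tip). About 0.1 kg. The gauge's axis is z (up). This point is 62.5 mm above the pin's tip and 32.5 mm above the underside of the flange. It starts in the stand, flange resting on the stand's top.
- gauge_tip (a point): lower end of the gauge's pin, on its axis, 62.5 mm below the handle's centre; z is the gauge's axis, up when upright
- stand_hole (a point): centre of the mouth of the 18 mm through hole in the gauge's stand, a fixed wooden block 60 x 60 mm, 44 mm tall; the mouth is in its top face. The gauge is home when its flange rests on this face (pin tip 30 mm below this point). The stand is left or right of the rail, on the other side from the tray.
- mouth_left (a point): centre of the top face (bore mouth) of the block in the left (+y) nest of the rail, as it sits at the start: 48 mm above the table. The fixed wooden rail is a bar 30 mm wide, 12 mm high, 270 mm long, running along this point's y axis (z up, x across the rail); blocks stand on it 90 mm apart, 4 mm proud of it on both long sides, each between two 5 mm high lips across the bar, 41 mm apart, so that it can be gripped across the rail right down its sides.
- mouth_middle (a point): the same for the middle nest
- mouth_right (a point): the same for the right (-y) nest
- tray_in (a point): centre of the inner floor of a fixed shallow aluminium tray, outside 190 mm (its x) by 145 mm (its y) and 22 mm high, walls and floor about 3 mm thick; x and y run along its sides, z up. Room for the blocks side by side along x.
- wheel_mid (a point): bystander: centre of a rubber-tyred model truck wheel lying flat, 96 mm across, 36 mm high
- driver_grip (a point): bystander: handle of a screwdriver lying on the table, 170 mm long
- grease_mid (a point): bystander: centre of a small jar, 44 mm across, 50 mm high
- battery_mid (a point): bystander: centre of a grey battery pack, 45 x 130 x 28 mm
- shock_mid (a point): bystander: centre of a small shock absorber lying down, 85 mm long, 16 mm thick
- gear_mid (a point): bystander: centre of a steel gear lying flat, 56 mm across, 16 mm high
Things that resemble listed ones, but are neither listed nor needed, are in the scene too. Leave any yellow look-alike of the part that bears block_r_mid alone. Of the things shaped like the part that bears tray_in, the aluminium one is meant.

How it is judged:
By the outcome, as a careful person would: the job done as asked, in the order asked, and still so for the second after the job is handed in, with the robot touching nothing.
It also fails if it takes over 72 s, if anything falls off the work surface, if the arm or the gripper's body presses on something with over 40 N, if the wrist force passes 120 N, or if a joint passes its speed limit or range.

## Working session

There is one attempt and no reset: what is moved stays moved. The work goes in short steps, Python scripts to look and compute and a tool call to move; the robot and the scene stay as the last step left them, time stands still between calls to the robot, and variables do not carry over. Pictures are saved under pics/ and viewed, at most 10 in all, crops included, and the job is handed in when it is done.

Besides the shell and the picture viewer there is one more tool, called after ">>>" as name(argument=value, ...), one argument or row to a line, values as JSON. jog_arm: Moves the arm, as the interface text tells. Its arguments: {"type":"object","properties":{"hand":{"type":"array"},"travel":{"type":"array"},"yaw":{"type":"array"},"grip_force":{"type":"number"}},"required":["hand","travel","yaw"]}

```bash
mkdir -p pics
cat > h.py <<'E'
import numpy as np, cv2
from rig import env
def snap(n,f,crop=None,s=1):
    im=env.get_image(n)[:,:,::-1]
    cv2.imwrite('pics/raw_'+f,im)
    if crop: 
        a,b,c,d=crop; im=im[b:d,a:c]
    cv2.imwrite('pics/'+f,cv2.resize(im,None,fx=s,fy=s,interpolation=cv2.INTER_CUBIC))
def K(c): return np.array([[c['fx'],0,c['cx']],[0,c['fy'],c['cy']],[0,0,1.]]),np.array([c['k1'],0,0,0,0])
def w(n,u,v,z):
    c=env.calibration(n);k,d=K(c)
    p=cv2.undistortPoints(np.array([[[u,v]]],float),k,d,None,None)[0,0]
    # iterate handled by cv2
    r=np.array(c['rotation'])@[p[0],p[1],1];o=np.array(c['position'])
    return np.round(o+r*(z-o[2])/r[2],4)
def px(n,P):
    c=env.calibration(n);k,d=K(c);R=np.array(c['rotation']);o=np.array(c['position'])
    q=(np.atleast_2d(P)-o)@R
    rv=np.zeros(3)
    return np.round(cv2.projectPoints(q.reshape(-1,1,3),rv,rv,k,d)[0][:,0],1)
E
python3 - <<'E'
from h import *
snap('top','t0.png');snap('side','s0.png')
for n in('top','side'):
    c=env.calibration(n);print({k:np.round(v,3).tolist() for k,v in c.items()})
print(env.finger_overhang,env.observe())
E
```

```text
{'fx': 591.294, 'fy': 591.294, 'cx': 333.699, 'cy': 246.63, 'k1': 0.051, 'position': [0.226, -0.017, 1.316], 'rotation': [[0.091, -0.971, 0.221], [-0.996, -0.09, 0.017], [0.003, -0.221, -0.975]]}
{'fx': 489.704, 'fy': 489.704, 'cx': 322.166, 'cy': 243.242, 'k1': 0.027, 'position': [0.166, 0.545, 0.861], 'rotation': [[-0.862, -0.402, 0.309], [-0.507, 0.67, -0.542], [0.011, -0.624, -0.781]]}
0.017 {'time_s': 0.1, 'q': array([-8.31542314e+01,  2.18389168e+01,  7.43804255e+01,  1.09036805e-03,
        8.38589936e+01, -1.23351763e+01]), 'qvel': array([ 0.07794108, -0.08522696, -0.13813885,  0.0382179 , -0.05257519,
        0.00421713]), 'joint_efforts': array([ 3.74823867e-03, -4.49218512e+01, -2.31658566e+01, -1.52238363e-04,
        3.62280392e-03, -4.01720641e-06]), 'position': array([ 0.18068144, -0.51921334,  0.24775668]), 'tool_rot': array([[ 9.44486386e-01,  3.28550522e-01, -1.44182058e-04],
       [ 3.28550407e-01, -9.44485458e-01,  1.35972605e-03],
       [ 3.10560848e-04, -1.33161382e-03, -9.99999065e-01]]), 'ft_force': array([0.16189973, 0.31912772, 0.17181718]), 'wrist_torque': array([-0.00484504,  0.00326459, -0.00312598]), 'gripper_force': 0.0, 'grip_width': 0.08510745583418484}
```

View pics/t0.png

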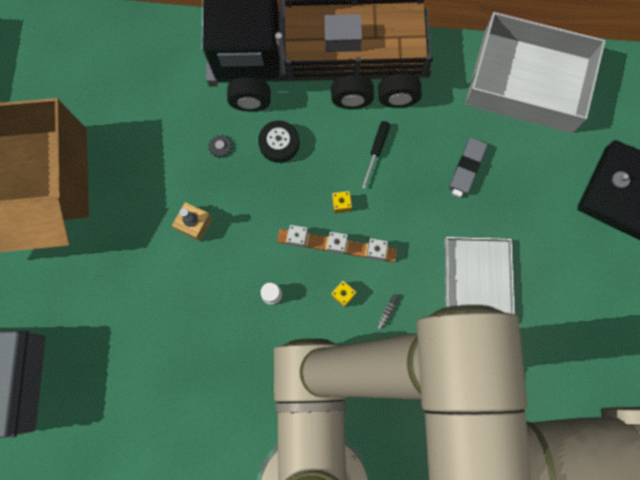

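View pics/s0.png

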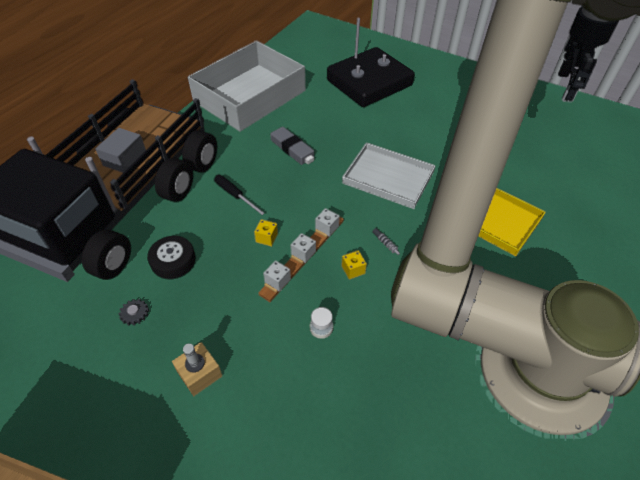

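Top view: the rail has aluminium blocks at about (297,235), (337,241) and (377,248). The gauge stand is at (191,220). Two yellow look-alike blocks are at (342,201) and (343,293). For the tray there are three candidates: the low aluminium one at (480,275), the deep grey box at (535,70), and a yellow one in the side view at (510,220). The low aluminium one fits the description. I'll confirm in an enlarged crop.

Run:
```python
import cv2,numpy as np
t=cv2.imread('pics/raw_t0.png');s=cv2.imread('pics/raw_s0.png')
f=lambda im,a,b,w,h,k:cv2.resize(im[b:b+h,a:a+w],None,fx=k,fy=k,interpolation=cv2.INTER_CUBIC)
A=f(t,272,218,130,50,6)            # 780x300
B=f(t,166,195,50,50,6)             # 300x300
C=f(s,255,200,96,60,5)  # 480x300
out=np.zeros((600,780,3),np.uint8);out[:300]=A;out[300:,:300]=B;out[300:,300:780]=C
cv2.imwrite('pics/c0.png',out)
D=np.zeros((600,800,3),np.uint8);D[:500,:400]=f(t,430,225,100,125,4)[:500]
D[:,400:]=f(s,160,330,80,120,5)
cv2.imwrite('pics/c1.png',D)
```

```text
(no output)
```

View pics/c0.png

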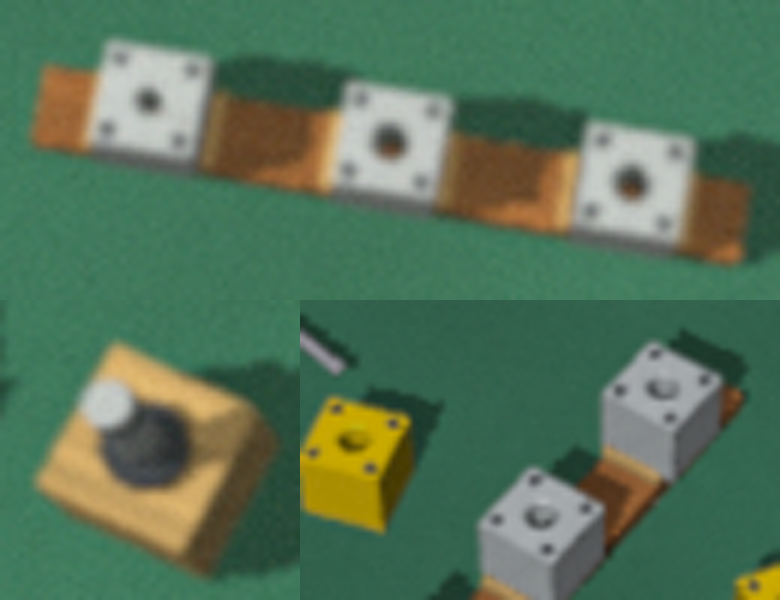

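View pics/c1.png

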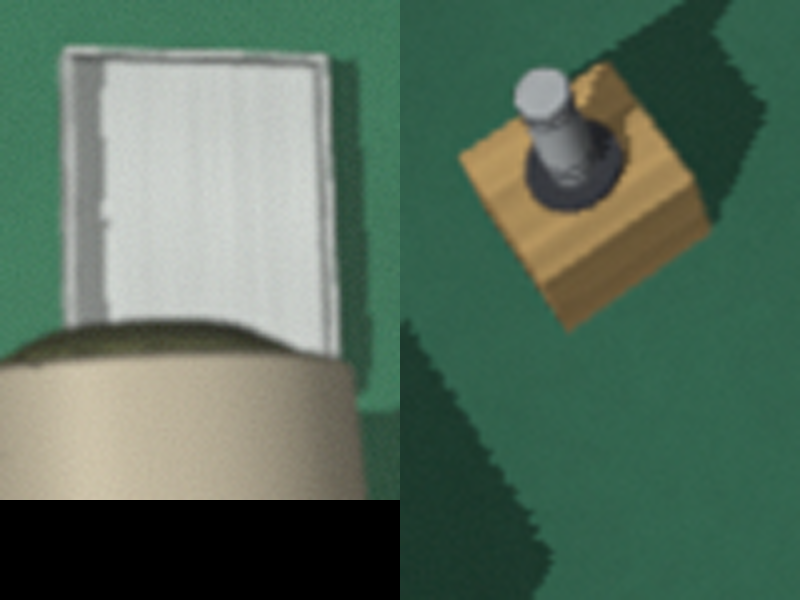

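The crops confirm three plain aluminium blocks on the rail, with the left bore looking smaller. They also show the gauge in its wooden stand and the low aluminium tray. Next I'll compute positions from both views.

Run:
```python
from h import *
o=lambda X,Y,a,b,k:((X+.5)/k-.5+a,(Y+.5)/k-.5+b)
for n,p in dict(L=(152,99.5),M=(391.5,140.5),R=(632.5,181)).items(): print(n,w('top',*o(*p,272,218,6),.048))
print('M,R side',w('side',*o(242,216,255,200,5),.048),w('side',*o(362,88,255,200,5),.048))
print('boresTop',[w('top',*o(*p,272,218,6),.048) for p in((149,100),(390,143),(632,183))])
print('gauge top',w('top',*o(108,104,166,195,6),.104),w('top',*o(147,147,166,195,6),.049))
print('gauge side',w('side',*o(144,93,160,330,5),.104),w('side',*o(175,167,160,330,5),.049))
print('standcorners side',[w('side',*o(x,y,160,330,5),.044) for x,y in((60,158),(208,62),(294,182),(148,283))])
print('tray top',[w('top',*o(x,y,430,225,4),.022) for x,y in((64,48),(328,56),(338,350))])
print('tray side',[w('side',u,v,.022) for u,v in((368,146),(434.5,167),(412.5,203),(344,179))])
a=w('top',*o(152,99.5,272,218,6),.048);b=w('top',*o(632.5,181,272,218,6),.048)
print('rail',b-a,np.linalg.norm(b-a))
```

```text
L [0.533  0.0887 0.048 ]
M [ 5.257e-01 -5.000e-04  4.800e-02]
R [ 0.5186 -0.0897  0.048 ]
M,R side [5.231e-01 4.000e-04 4.800e-02] [ 0.5158 -0.0888  0.048 ]
boresTop [array([0.5327, 0.0898, 0.048 ]), array([0.5247, 0.    , 0.048 ]), array([ 0.5178, -0.0896,  0.048 ])]
gauge top [0.5456 0.3281 0.104 ] [0.5452 0.3272 0.049 ]
gauge side [0.5436 0.3292 0.104 ] [0.543  0.3301 0.049 ]
standcorners side [array([0.5826, 0.3467, 0.044 ]), array([0.5616, 0.2907, 0.044 ]), array([0.5056, 0.3119, 0.044 ]), array([0.5257, 0.3666, 0.044 ])]
tray top [array([ 0.5644, -0.2428,  0.022 ]), array([ 0.5732, -0.3898,  0.022 ]), array([ 0.4087, -0.3991,  0.022 ])]
tray side [array([ 0.5598, -0.3786,  0.022 ]), array([ 0.3804, -0.3934,  0.022 ]), array([ 0.3772, -0.2512,  0.022 ]), array([ 0.5541, -0.2387,  0.022 ])]
rail [-0.0144 -0.1784  0.    ] 0.17898022237107652
```

Both views agree to about 2 mm, and the block pitch measures 89.5 mm. I'm moving above the gauge, with the closing axis across the rail.

>>> jog_arm(
  hand=[0.05, 0.05, 0.05, 0.05, 0.05],
  travel=[
    [0.0182, 0.0424, -0.004],
    [0.0182, 0.0424, -0.004],
    [0.0182, 0.0424, -0.004],
    [0.0182, 0.0424, -0.004],
    [0.0182, 0.0424, -0.004],
  ],
  yaw=[0.0578, 0.0578, 0.0578, 0.0578, 0.0578],
  grip_force=30,
)

```text
time_s: 0.72
position: [0.272, -0.3059, 0.228]
tool_rot: [[0.811, 0.585, -0.0], [0.585, -0.811, 0.0], [0.0, -0.0, -1.0]]
ft_force: [0.8, -0.5, -0.6]
grip_width: 0.0504
gripper_force: 0.0
```

>>> jog_arm(
  hand=[0.05, 0.05, 0.05, 0.05, 0.05],
  travel=[
    [0.0182, 0.0424, -0.004],
    [0.0182, 0.0424, -0.004],
    [0.0182, 0.0424, -0.004],
    [0.0182, 0.0424, -0.004],
    [0.0182, 0.0424, -0.004],
  ],
  yaw=[0.0578, 0.0578, 0.0578, 0.0578, 0.0578],
)

```text
time_s: 1.35
position: [0.363, -0.094, 0.2082]
tool_rot: [[0.61, 0.792, -0.0], [0.792, -0.61, 0.0], [0.0, -0.0, -1.0]]
ft_force: [1.2, -0.6, -0.1]
grip_width: 0.0501
gripper_force: 0.0
```

>>> jog_arm(
  hand=[0.05, 0.05, 0.05, 0.05, 0.05],
  travel=[
    [0.0182, 0.0424, -0.004],
    [0.0182, 0.0424, -0.004],
    [0.0182, 0.0424, -0.004],
    [0.0182, 0.0424, -0.004],
    [0.0182, 0.0424, -0.004],
  ],
  yaw=[0.0578, 0.0578, 0.0578, 0.0578, 0.0578],
)

```text
time_s: 1.98
position: [0.454, 0.1181, 0.188]
tool_rot: [[0.359, 0.933, -0.0], [0.933, -0.359, -0.0], [-0.0, -0.0, -1.0]]
ft_force: [1.1, -0.1, 0.6]
grip_width: 0.0498
gripper_force: 0.0
```

>>> jog_arm(
  hand=[0.05, 0.05, 0.05, 0.05, 0.05],
  travel=[
    [0.0182, 0.0424, -0.004],
    [0.0182, 0.0424, -0.004],
    [0.0182, 0.0424, -0.004],
    [0.0182, 0.0424, -0.004],
    [0.0182, 0.0424, -0.004],
  ],
  yaw=[0.0578, 0.0578, 0.0578, 0.0578, 0.0578],
)

```text
time_s: 2.6
position: [0.545, 0.33, 0.1677]
tool_rot: [[0.078, 0.997, -0.001], [0.997, -0.078, -0.0], [-0.0, -0.001, -1.0]]
ft_force: [0.5, 0.0, 0.1]
grip_width: 0.0503
gripper_force: 0.0
```

>>> jog_arm(
  hand=[0.05, 0.05, 0.05, 0.05, 0.05],
  travel=[
    [-0.0005, -0.001, -0.023],
    [0, 0, -0.025],
    [0, 0, -0.025],
    [0, 0, -0.02],
    [0, 0, 0],
  ],
  yaw=[0, 0, 0, 0, 0],
)

```text
time_s: 3.22
position: [0.5434, 0.3272, 0.0737]
tool_rot: [[0.08, 0.997, -0.004], [0.997, -0.08, -0.001], [-0.002, -0.003, -1.0]]
ft_force: [-0.4, -0.7, -0.3]
grip_width: 0.0502
gripper_force: 0.0
```

>>> jog_arm(
  hand=[0.01, 0.01, 0.01, 0.01, 0.01],
  travel=[
    [0, 0, 0],
    [0, 0, 0],
    [0, 0, 0],
    [0, 0, 0],
    [0, 0, 0],
  ],
  yaw=[0, 0, 0, 0, 0],
  grip_force=40,
)

```text
time_s: 3.85
position: [0.5446, 0.3277, 0.0764]
tool_rot: [[0.08, 0.997, 0.002], [0.997, -0.08, 0.001], [0.001, 0.002, -1.0]]
ft_force: [-1.1, 0.2, 6.7]
grip_width: 0.0165
gripper_force: 39.1
```

>>> jog_arm(
  hand=[0.01, 0.01, 0.01, 0.01, 0.01],
  travel=[
    [0, 0, 0.02],
    [0, 0, 0.03],
    [0, 0, 0.02],
    [0, 0, 0],
    [0, 0, 0],
  ],
  yaw=[0, 0, 0, 0, 0],
)

```text
time_s: 4.47
position: [0.5438, 0.3273, 0.1442]
tool_rot: [[0.08, 0.997, -0.002], [0.997, -0.08, -0.001], [-0.001, -0.002, -1.0]]
ft_force: [-0.7, -0.8, -0.5]
grip_width: 0.0169
gripper_force: 39.1
```

>>> jog_arm(
  hand=[0.01, 0.01, 0.01, 0.01, 0.01],
  travel=[
    [-0.0021, -0.0398, 0],
    [-0.0021, -0.0398, 0],
    [-0.0021, -0.0398, 0],
    [-0.0021, -0.0398, 0],
    [-0.0021, -0.0398, 0],
  ],
  yaw=[0, 0, 0, 0, 0],
)

```text
time_s: 5.1
position: [0.5331, 0.1273, 0.1442]
tool_rot: [[0.08, 0.997, -0.002], [0.997, -0.08, -0.0], [-0.0, -0.002, -1.0]]
ft_force: [0.8, -0.4, -1.4]
grip_width: 0.0167
gripper_force: 39.1
```

>>> jog_arm(
  hand=[0.01, 0.01, 0.01, 0.01, 0.01],
  travel=[
    [-0.002, -0.0397, 0],
    [0, 0, 0],
    [0, 0, -0.01],
    [0, 0, 0],
    [0, 0, 0],
  ],
  yaw=[0, 0, 0, 0, 0],
)

```text
time_s: 5.72
position: [0.5316, 0.0896, 0.135]
tool_rot: [[0.079, 0.997, -0.001], [0.997, -0.079, 0.0], [0.0, -0.001, -1.0]]
ft_force: [0.3, -0.0, -1.2]
grip_width: 0.0172
gripper_force: 39.1
```

Run:
```python
from h import *
o=env.observe();print(o['position'],o['ft_force'])
p=o['position'];P=[p,p-[0,0,.0645],[.532,.0893,.048]]
print(px('side',P),px('top',P))
u,v=px('side',P)[1].astype(int)
im=env.get_image('side')[:,:,::-1];it=env.get_image('top')[:,:,::-1]
cv2.imwrite('pics/raw_s1.png',im)
f=lambda im,a,b,w,h,k:cv2.resize(im[b:b+h,a:a+w],None,fx=k,fy=k,interpolation=cv2.INTER_CUBIC)
cv2.imwrite('pics/s1.png',f(im,u-40,v-45,80,80,7));print(u-40,v-45)
```

```text
[0.53161657 0.08958092 0.13502985] [ 0.33561908 -0.01284117 -1.1975622 ]
[[273.3 243.8]
 [275.5 264. ]
 [276.1 270.4]] [[294.  224.6]
 [295.8 232.2]
 [296.6 234.6]]
235 219
```

View pics/s1.png

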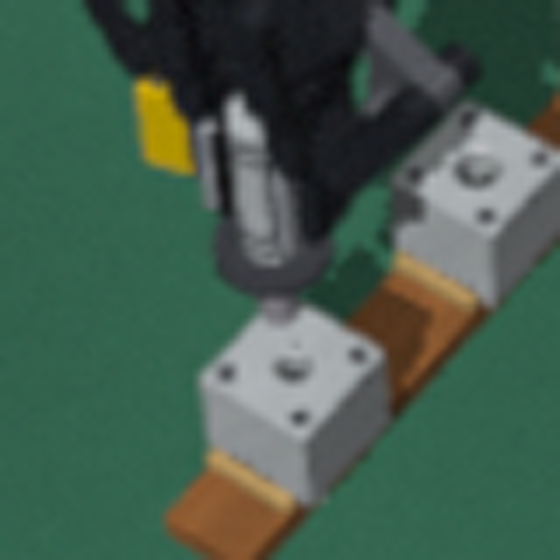

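The side crop shows the pin tip at (281,319) and the left bore at (293,368), so both can be measured in the same camera.

Run:
```python
from h import *
o=lambda X,Y:((X+.5)/7-.5+235,(Y+.5)/7-.5+219)
t=w('side',*o(281,319),.0705);b=w('side',*o(293,368),.048);m=w('side',*o(480,170),.048)
# face corners of left block
c=np.mean([w('side',*o(x,y),.048) for x,y in((200,378),(288,308),(387,354),(307,437))],0)
fl=w('side',*o(272,258),.103)
print(t,b,c,m,'flange top c',fl)
```

```text
[0.5327 0.0907 0.0705] [0.5304 0.0906 0.048 ] [0.52955 0.09045 0.048  ] [5.227e-01 3.000e-04 4.800e-02] flange top c [0.5315 0.0933 0.103 ]
```

>>> jog_arm(
  hand=[0.01, 0.01, 0.01, 0.01, 0.01],
  travel=[
    [-0.001, 0, -0.01],
    [0, 0, -0.01],
    [0, 0, -0.001],
    [0, 0, -0.001],
    [0, 0, 0],
  ],
  yaw=[0, 0, 0, 0, 0],
)

```text
time_s: 6.45
position: [0.5308, 0.0888, 0.1135]
tool_rot: [[0.08, 0.997, 0.0], [0.997, -0.08, -0.0], [-0.0, 0.0, -1.0]]
ft_force: [0.2, -0.6, -1.8]
grip_width: 0.0171
gripper_force: 39.1
```

>>> jog_arm(
  hand=[0.01, 0.01, 0.01, 0.01, 0.01],
  travel=[
    [0, 0, -0.001],
    [0, 0, -0.001],
    [0, 0, -0.001],
    [0, 0, 0],
    [0, 0, 0],
  ],
  yaw=[0, 0, 0, 0, 0],
)

```text
time_s: 7.08
position: [0.5307, 0.0889, 0.1103]
tool_rot: [[0.08, 0.997, 0.0], [0.997, -0.08, 0.0], [0.0, 0.0, -1.0]]
ft_force: [-0.1, 0.0, -1.2]
grip_width: 0.0169
gripper_force: 39.1
```

>>> jog_arm(
  hand=[0.01, 0.01, 0.01, 0.01, 0.01],
  travel=[
    [0, 0, -0.001],
    [0, 0, -0.001],
    [0, 0, -0.001],
    [0, 0, 0],
    [0, 0, 0],
  ],
  yaw=[0, 0, 0, 0, 0],
)

```text
time_s: 7.7
position: [0.5308, 0.0889, 0.1084]
tool_rot: [[0.08, 0.997, 0.001], [0.997, -0.08, -0.0], [-0.0, 0.001, -1.0]]
ft_force: [-3.0, 0.1, 11.2]
grip_width: 0.0166
gripper_force: 40.3
```

>>> jog_arm(
  hand=[0.01, 0.01, 0.01, 0.01, 0.01],
  travel=[
    [0, 0, -0.001],
    [0, 0, -0.001],
    [0, 0, 0],
    [0, 0, 0],
    [0, 0, 0],
  ],
  yaw=[0, 0, 0, 0, 0],
)

```text
time_s: 8.32
position: [0.5312, 0.0889, 0.1079]
tool_rot: [[0.08, 0.997, 0.003], [0.997, -0.08, -0.0], [-0.0, 0.003, -1.0]]
ft_force: [-6.9, 0.1, 24.9]
grip_width: 0.017
gripper_force: 41.9
```

The pin is resisted at the mouth with a lateral reaction toward −x. I'll back off, centre it 1.2 mm toward −x and retry gently, so that the verdict is sound.

>>> jog_arm(
  hand=[0.01, 0.01, 0.01, 0.01, 0.01],
  travel=[
    [0, 0, 0.004],
    [-0.0013, 0, 0],
    [0, 0, -0.001],
    [0, 0, -0.001],
    [0, 0, 0],
  ],
  yaw=[0, 0, 0, 0, 0],
)

```text
time_s: 8.95
position: [0.5301, 0.0888, 0.1082]
tool_rot: [[0.08, 0.997, 0.002], [0.997, -0.08, -0.0], [0.0, 0.002, -1.0]]
ft_force: [-0.4, -0.4, 10.0]
grip_width: 0.0169
gripper_force: 40.4
```

>>> jog_arm(
  hand=[0.01, 0.01, 0.01, 0.01, 0.01],
  travel=[
    [0, 0, -0.001],
    [0, 0, -0.0005],
    [0, 0, 0],
    [0, 0, 0],
    [0, 0, 0],
  ],
  yaw=[0, 0, 0, 0, 0],
)

```text
time_s: 9.57
position: [0.5303, 0.0889, 0.1079]
tool_rot: [[0.08, 0.997, 0.004], [0.997, -0.08, -0.0], [0.0, 0.004, -1.0]]
ft_force: [-3.6, 0.2, 21.1]
grip_width: 0.0167
gripper_force: 41.4
```

>>> jog_arm(
  hand=[0.01, 0.01, 0.01, 0.01, 0.01],
  travel=[
    [0, 0, 0.004],
    [-0.0013, 0, 0],
    [0, 0, -0.001],
    [0, 0, -0.001],
    [0, 0, 0],
  ],
  yaw=[0, 0, 0, 0, 0],
)

```text
time_s: 10.2
position: [0.5293, 0.0888, 0.1085]
tool_rot: [[0.08, 0.997, 0.003], [0.997, -0.08, -0.0], [0.0, 0.003, -1.0]]
ft_force: [3.4, -0.0, 7.6]
grip_width: 0.017
gripper_force: 40.1
```

>>> jog_arm(
  hand=[0.01, 0.01, 0.01, 0.01, 0.01],
  travel=[
    [0, 0, -0.001],
    [0, 0, 0],
    [0, 0, 0],
    [0, 0, 0],
    [0, 0, 0],
  ],
  yaw=[0, 0, 0, 0, 0],
)

```text
time_s: 10.82
position: [0.5296, 0.0888, 0.1081]
tool_rot: [[0.08, 0.997, 0.005], [0.997, -0.08, -0.0], [0.0, 0.005, -1.0]]
ft_force: [1.5, 0.7, 12.6]
grip_width: 0.0174
gripper_force: 40.8
```

Run:
```python
from h import *
im=env.get_image('side')[:,:,::-1]; t=env.get_image('top')[:,:,::-1]
f=lambda im,a,b,w,h,k:cv2.resize(im[b:b+h,a:a+w],None,fx=k,fy=k,interpolation=cv2.INTER_CUBIC)
cv2.imwrite('pics/s2.png',f(im,240,230,70,75,8))
o=env.observe();print(o['wrist_torque'],o['position'])
```

```text
[ 0.00966954 -0.44337729  0.01994454] [0.52956473 0.08878528 0.1081607 ]
```

View pics/s2.png

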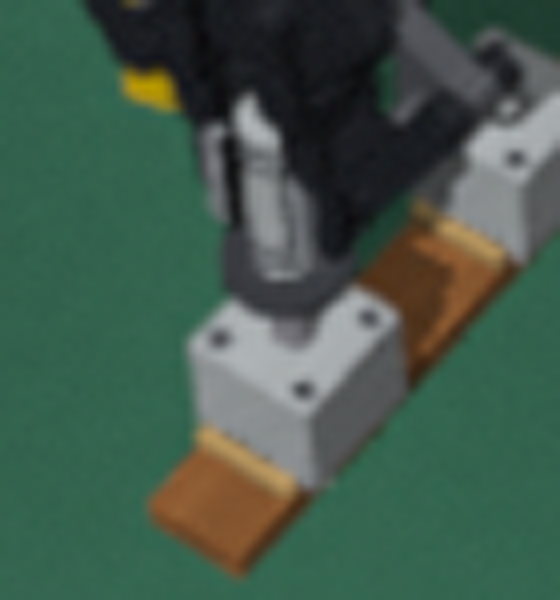

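At the left block the lateral reaction flipped sign (−3.6 N, then +1.5 to +3.4 N) while the depth stayed about 1 mm. The pin is centred and stopped at the mouth, so the bore is 10 mm and refused. On to the middle block.

>>> jog_arm(
  hand=[0.01, 0.01, 0.01, 0.01, 0.01],
  travel=[
    [0, 0, 0.008],
    [0, 0, 0.012],
    [-0.0033, -0.0449, 0],
    [-0.0033, -0.0449, 0],
    [0, 0, 0],
  ],
  yaw=[0, 0, 0, 0, 0],
)

```text
time_s: 11.55
position: [0.5213, -0.0032, 0.127]
tool_rot: [[0.083, 0.997, -0.001], [0.997, -0.083, -0.0], [-0.0, -0.001, -1.0]]
ft_force: [0.6, 0.3, -1.3]
grip_width: 0.0173
gripper_force: 39.2
```

>>> jog_arm(
  hand=[0.01, 0.01, 0.01, 0.01, 0.01],
  travel=[
    [0, 0, -0.008],
    [0, 0, -0.006],
    [0, 0, -0.002],
    [0, 0, 0],
    [0, 0, 0],
  ],
  yaw=[0, 0, 0, 0, 0],
)

```text
time_s: 12.18
position: [0.5216, -0.0007, 0.111]
tool_rot: [[0.08, 0.997, 0.0], [0.997, -0.08, -0.0], [-0.0, 0.0, -1.0]]
ft_force: [-1.2, 0.2, -1.8]
grip_width: 0.0168
gripper_force: 39.2
```

>>> jog_arm(
  hand=[0.01, 0.01, 0.01, 0.01, 0.01],
  travel=[
    [0.0008, 0, -0.001],
    [0, 0, -0.0015],
    [0, 0, -0.0015],
    [0, 0, -0.001],
    [0, 0, 0],
  ],
  yaw=[0, 0, 0, 0, 0],
)

```text
time_s: 12.8
position: [0.5223, -0.0009, 0.1057]
tool_rot: [[0.08, 0.997, -0.0], [0.997, -0.08, 0.0], [0.0, -0.0, -1.0]]
ft_force: [0.6, 0.1, -1.0]
grip_width: 0.017
gripper_force: 39.2
```

>>> jog_arm(
  hand=[0.01, 0.01, 0.01, 0.01, 0.01],
  travel=[
    [0, 0, -0.002],
    [0, 0, -0.002],
    [0, 0, -0.002],
    [0, 0, -0.002],
    [0, 0, 0],
  ],
  yaw=[0, 0, 0, 0, 0],
)

```text
time_s: 13.42
position: [0.5222, -0.0009, 0.0977]
tool_rot: [[0.08, 0.997, -0.0], [0.997, -0.08, 0.0], [0.0, -0.0, -1.0]]
ft_force: [-0.5, -0.5, -0.3]
grip_width: 0.0169
gripper_force: 39.2
```

>>> jog_arm(
  hand=[0.01, 0.01, 0.01, 0.01, 0.01],
  travel=[
    [0, 0, -0.003],
    [0, 0, -0.003],
    [0, 0, -0.003],
    [0, 0, -0.002],
    [0, 0, 0],
  ],
  yaw=[0, 0, 0, 0, 0],
)

```text
time_s: 14.05
position: [0.5222, -0.0009, 0.0867]
tool_rot: [[0.08, 0.997, -0.0], [0.997, -0.08, 0.0], [0.0, -0.0, -1.0]]
ft_force: [-0.1, 0.6, -0.7]
grip_width: 0.0171
gripper_force: 39.2
```

The middle bore took the pin 22 mm deep with no force, so it fits. Withdrawing and moving to the right block.

>>> jog_arm(
  hand=[0.01, 0.01, 0.01, 0.01, 0.01],
  travel=[
    [0, 0, 0.01],
    [0, 0, 0.015],
    [0, 0, 0.015],
    [0, 0, 0],
    [-0.0036, -0.0449, 0],
  ],
  yaw=[0, 0, 0, 0, 0],
)

```text
time_s: 14.68
position: [0.5187, -0.0446, 0.1268]
tool_rot: [[0.076, 0.997, 0.0], [0.997, -0.076, 0.0], [0.0, 0.0, -1.0]]
ft_force: [0.0, -1.5, -1.2]
grip_width: 0.0169
gripper_force: 39.2
```

>>> jog_arm(
  hand=[0.01, 0.01, 0.01, 0.01, 0.01],
  travel=[
    [-0.0036, -0.0449, 0],
    [0, 0, 0],
    [0, 0, -0.008],
    [0, 0, -0.006],
    [0, 0, -0.002],
  ],
  yaw=[0, 0, 0, 0, 0],
)

```text
time_s: 15.3
position: [0.5149, -0.0898, 0.1101]
tool_rot: [[0.079, 0.997, -0.001], [0.997, -0.079, 0.001], [0.0, -0.001, -1.0]]
ft_force: [0.8, -0.3, -1.9]
grip_width: 0.017
gripper_force: 39.2
```

>>> jog_arm(
  hand=[0.01, 0.01, 0.01, 0.01, 0.01],
  travel=[
    [0, 0, -0.0015],
    [0, 0, -0.0015],
    [0, 0, -0.001],
    [0, 0, -0.001],
    [0, 0, 0],
  ],
  yaw=[0, 0, 0, 0, 0],
)

```text
time_s: 15.92
position: [0.5151, -0.0908, 0.1058]
tool_rot: [[0.08, 0.997, -0.0], [0.997, -0.08, 0.0], [0.0, -0.0, -1.0]]
ft_force: [0.1, -1.0, -1.6]
grip_width: 0.0169
gripper_force: 39.2
```

>>> jog_arm(
  hand=[0.01, 0.01, 0.01, 0.01, 0.01],
  travel=[
    [0, 0, -0.001],
    [0, 0, -0.001],
    [0, 0, -0.001],
    [0, 0, 0],
    [0, 0, 0],
  ],
  yaw=[0, 0, 0, 0, 0],
)

```text
time_s: 16.55
position: [0.5152, -0.0908, 0.1028]
tool_rot: [[0.08, 0.997, 0.0], [0.997, -0.08, -0.0], [-0.0, 0.0, -1.0]]
ft_force: [-0.2, -0.8, -1.1]
grip_width: 0.0173
gripper_force: 39.2
```

>>> jog_arm(
  hand=[0.01, 0.01, 0.01, 0.01, 0.01],
  travel=[
    [0, 0, -0.003],
    [0, 0, -0.003],
    [0, 0, -0.003],
    [0, 0, 0],
    [0, 0, 0],
  ],
  yaw=[0, 0, 0, 0, 0],
)

```text
time_s: 17.18
position: [0.5152, -0.0908, 0.0938]
tool_rot: [[0.08, 0.997, 0.0], [0.997, -0.08, -0.0], [0.0, 0.0, -1.0]]
ft_force: [0.5, 0.7, -0.9]
grip_width: 0.0172
gripper_force: 39.2
```

>>> jog_arm(
  hand=[0.01, 0.01, 0.01, 0.01, 0.01],
  travel=[
    [0, 0, -0.003],
    [0, 0, -0.003],
    [0, 0, -0.001],
    [0, 0, 0],
    [0, 0, 0],
  ],
  yaw=[0, 0, 0, 0, 0],
)

```text
time_s: 17.8
position: [0.5152, -0.0908, 0.0869]
tool_rot: [[0.08, 0.997, 0.0], [0.997, -0.08, -0.0], [-0.0, 0.0, -1.0]]
ft_force: [-0.9, 1.1, -1.2]
grip_width: 0.0173
gripper_force: 39.2
```

The right bore took the pin 22 mm deep as well. Returning the gauge to its stand.

>>> jog_arm(
  hand=[0.01, 0.01, 0.01, 0.01, 0.01],
  travel=[
    [0, 0, 0.01],
    [0, 0, 0.02],
    [0, 0, 0.028],
    [0, 0, 0],
    [0.0029, 0.0418, 0],
  ],
  yaw=[0, 0, 0, 0, 0],
)

```text
time_s: 18.42
position: [0.5181, -0.0501, 0.1446]
tool_rot: [[0.083, 0.997, 0.0], [0.997, -0.083, -0.0], [-0.0, 0.0, -1.0]]
ft_force: [0.4, -0.4, -1.5]
grip_width: 0.0173
gripper_force: 39.2
```

>>> jog_arm(
  hand=[0.01, 0.01, 0.01, 0.01, 0.01],
  travel=[
    [0.0029, 0.0418, 0],
    [0.0029, 0.0418, 0],
    [0.0029, 0.0418, 0],
    [0.0029, 0.0418, 0],
    [0.0029, 0.0418, 0],
  ],
  yaw=[0, 0, 0, 0, 0],
)

```text
time_s: 19.05
position: [0.5321, 0.1614, 0.144]
tool_rot: [[0.08, 0.997, -0.001], [0.997, -0.08, -0.0], [-0.0, -0.001, -1.0]]
ft_force: [0.4, -0.7, -1.4]
grip_width: 0.0166
gripper_force: 39.2
```

>>> jog_arm(
  hand=[0.01, 0.01, 0.01, 0.01, 0.01],
  travel=[
    [0.0029, 0.0418, 0],
    [0.0029, 0.0418, 0],
    [0.0029, 0.0418, 0],
    [0.0029, 0.042, 0],
    [0, 0, 0],
  ],
  yaw=[0, 0, 0, 0, 0],
)

```text
time_s: 19.68
position: [0.5433, 0.3298, 0.1435]
tool_rot: [[0.077, 0.997, -0.001], [0.997, -0.077, -0.0], [-0.0, -0.001, -1.0]]
ft_force: [-0.5, 0.0, -1.4]
grip_width: 0.0168
gripper_force: 39.2
```

>>> jog_arm(
  hand=[0.01, 0.01, 0.01, 0.01, 0.01],
  travel=[
    [0, 0, -0.015],
    [0, 0, -0.015],
    [0, 0, -0.005],
    [0, 0, -0.003],
    [0, 0, 0],
  ],
  yaw=[0, 0, 0, 0, 0],
)

```text
time_s: 20.3
position: [0.5442, 0.3273, 0.1069]
tool_rot: [[0.08, 0.997, 0.0], [0.997, -0.08, 0.0], [0.0, 0.0, -1.0]]
ft_force: [-0.6, 0.1, -0.6]
grip_width: 0.0168
gripper_force: 39.2
```

>>> jog_arm(
  hand=[0.01, 0.01, 0.01, 0.01, 0.01],
  travel=[
    [0, 0, -0.0025],
    [0, 0, -0.0025],
    [0, 0, -0.003],
    [0, 0, 0],
    [0, 0, 0],
  ],
  yaw=[0, 0, 0, 0, 0],
)

```text
time_s: 20.92
position: [0.5442, 0.3275, 0.0989]
tool_rot: [[0.08, 0.997, 0.0], [0.997, -0.08, 0.0], [0.0, 0.0, -1.0]]
ft_force: [-0.4, 1.0, -1.7]
grip_width: 0.0171
gripper_force: 39.2
```

>>> jog_arm(
  hand=[0.01, 0.01, 0.01, 0.01, 0.01],
  travel=[
    [0, 0, -0.006],
    [0, 0, -0.006],
    [0, 0, -0.006],
    [0, 0, -0.002],
    [0, 0, 0],
  ],
  yaw=[0, 0, 0, 0, 0],
)

```text
time_s: 21.55
position: [0.5441, 0.3275, 0.0787]
tool_rot: [[0.08, 0.997, -0.0], [0.997, -0.08, -0.0], [-0.0, -0.0, -1.0]]
ft_force: [0.2, -0.5, -1.0]
grip_width: 0.0167
gripper_force: 39.2
```

>>> jog_arm(
  hand=[0.01, 0.01, 0.01, 0.01, 0.01],
  travel=[
    [0, 0, -0.001],
    [0, 0, -0.001],
    [0, 0, -0.001],
    [0, 0, 0],
    [0, 0, 0],
  ],
  yaw=[0, 0, 0, 0, 0],
)

```text
time_s: 22.18
position: [0.5441, 0.3275, 0.0764]
tool_rot: [[0.08, 0.997, 0.0], [0.997, -0.08, 0.0], [0.0, 0.0, -1.0]]
ft_force: [-1.5, -1.2, 4.9]
grip_width: 0.0171
gripper_force: 39.7
```

The gauge is seated. I'll release it, retreat and go above the right block.

>>> jog_arm(
  hand=[0.05, 0.05, 0.05, 0.05, 0.05],
  travel=[
    [0, 0, 0],
    [0, 0, 0],
    [0, 0, 0.02],
    [0, 0, 0.04],
    [0, 0, 0.03],
  ],
  yaw=[0, 0, 0, 0, 0],
)

```text
time_s: 22.8
position: [0.5443, 0.3276, 0.1672]
tool_rot: [[0.08, 0.997, 0.001], [0.997, -0.08, 0.0], [0.0, 0.001, -1.0]]
ft_force: [-0.5, -0.4, -0.0]
grip_width: 0.0501
gripper_force: 0.0
```

>>> jog_arm(
  hand=[0.052, 0.052, 0.052, 0.052, 0.052],
  travel=[
    [-0.0029, -0.0418, 0],
    [-0.0029, -0.0418, 0],
    [-0.0029, -0.0418, 0],
    [-0.0029, -0.0418, 0],
    [-0.0029, -0.0418, 0],
  ],
  yaw=[0, 0, 0, 0, 0],
)

```text
time_s: 23.42
position: [0.5294, 0.1171, 0.1658]
tool_rot: [[0.08, 0.997, 0.0], [0.997, -0.08, 0.0], [0.0, 0.0, -1.0]]
ft_force: [1.0, 0.5, 0.3]
grip_width: 0.0516
gripper_force: 0.0
```

>>> jog_arm(
  hand=[0.052, 0.052, 0.052, 0.052, 0.052],
  travel=[
    [-0.0029, -0.0418, 0],
    [-0.0029, -0.0418, 0],
    [-0.0029, -0.0418, 0],
    [-0.0029, -0.0418, 0],
    [-0.0029, -0.0418, 0],
  ],
  yaw=[0, 0, 0, 0, 0],
)

```text
time_s: 24.05
position: [0.515, -0.0919, 0.1658]
tool_rot: [[0.08, 0.997, 0.0], [0.997, -0.08, -0.0], [-0.0, 0.0, -1.0]]
ft_force: [0.1, 0.6, -0.1]
grip_width: 0.0522
gripper_force: 0.0
```

Run:
```python
from h import *
o=env.observe();print(o['position'],o['time_s'])
im=env.get_image('side')[:,:,::-1];t=env.get_image('top')[:,:,::-1]
f=lambda im,a,b,w,h,k:cv2.resize(im[b:b+h,a:a+w],None,fx=k,fy=k,interpolation=cv2.INTER_CUBIC)
D=np.zeros((600,800,3),np.uint8);D[:480,:400]=f(im,160,330,80,96,5)
D[:,400:]=f(im,335,135,100,150,4); cv2.imwrite('pics/s3.png',D)
```

```text
[ 0.51495109 -0.09190723  0.16577415] 24.05
```

View pics/s3.png

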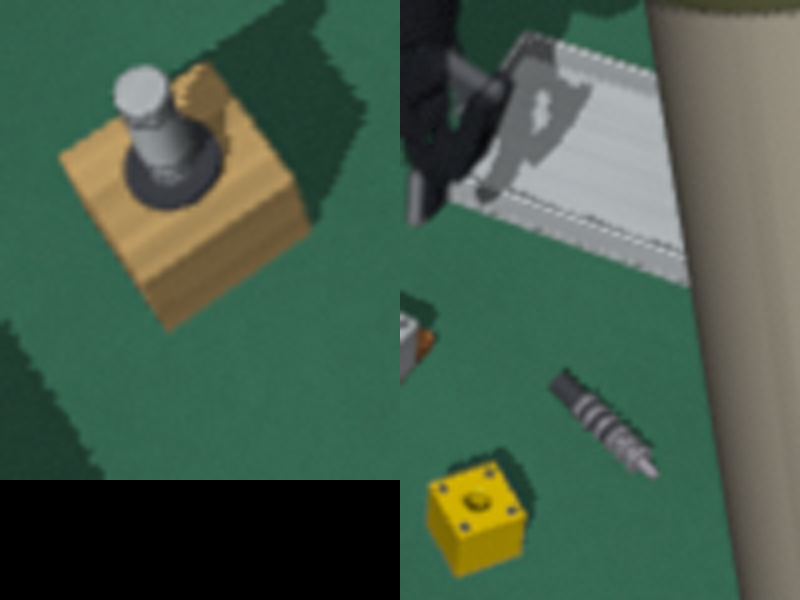

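The gauge is home; the crop matches the starting view, with handle top at about (142,93). Now gripping the right block.

>>> jog_arm(
  hand=[0.052, 0.052, 0.052, 0.052, 0.052],
  travel=[
    [0, 0.0005, -0.04],
    [0, 0, -0.04],
    [0, 0, -0.035],
    [0, 0, -0.022],
    [0, 0, 0],
  ],
  yaw=[0, 0, 0, 0, 0],
)

```text
time_s: 24.78
position: [0.5145, -0.0893, 0.0277]
tool_rot: [[0.08, 0.997, -0.003], [0.997, -0.08, 0.001], [0.001, -0.003, -1.0]]
ft_force: [1.1, -0.6, 0.3]
grip_width: 0.0518
gripper_force: 0.0
```

>>> jog_arm(
  hand=[0.03, 0.03, 0.03, 0.03, 0.03],
  travel=[
    [0, 0, 0],
    [0, 0, 0],
    [0, 0, 0],
    [0, 0, 0],
    [0, 0, 0],
  ],
  yaw=[0, 0, 0, 0, 0],
  grip_force=40,
)

```text
time_s: 25.4
position: [0.5155, -0.0901, 0.0296]
tool_rot: [[0.08, 0.997, 0.001], [0.997, -0.08, -0.0], [-0.0, 0.001, -1.0]]
ft_force: [-0.3, 0.5, 7.1]
grip_width: 0.0371
gripper_force: 41.2
```

>>> jog_arm(
  hand=[0.03, 0.03, 0.03, 0.03, 0.03],
  travel=[
    [0, 0, 0.01],
    [0, 0, 0.025],
    [0, 0, 0.025],
    [-0.0013, -0.0377, 0.005],
    [-0.0013, -0.0377, 0],
  ],
  yaw=[0, 0, 0, 0.0235, 0.0235],
)

```text
time_s: 26.02
position: [0.5127, -0.1663, 0.0951]
tool_rot: [[0.031, 1.0, 0.001], [1.0, -0.031, -0.001], [-0.001, 0.001, -1.0]]
ft_force: [0.7, 0.6, -1.0]
grip_width: 0.0373
gripper_force: 40.5
```

>>> jog_arm(
  hand=[0.03, 0.03, 0.03, 0.03, 0.03],
  travel=[
    [-0.0013, -0.0377, 0],
    [-0.0013, -0.0377, 0],
    [-0.0013, -0.0377, 0],
    [-0.0013, -0.0377, 0],
    [0, 0, 0],
  ],
  yaw=[0.0235, 0.0235, 0.0235, 0.0235, 0],
)

```text
time_s: 26.65
position: [0.5069, -0.3186, 0.0941]
tool_rot: [[-0.058, 0.998, 0.001], [0.998, 0.058, -0.001], [-0.001, 0.0, -1.0]]
ft_force: [-0.1, 0.5, -1.5]
grip_width: 0.0377
gripper_force: 40.5
```

Run:
```python
from h import *
o=env.observe();print(o['position'],o['grip_width'],o['time_s'])
im=env.get_image('side')[:,:,::-1];t=env.get_image('top')[:,:,::-1]
f=lambda im,a,b,w,h,k:cv2.resize(im[b:b+h,a:a+w],None,fx=k,fy=k,interpolation=cv2.INTER_CUBIC)
D=np.zeros((600,800,3),np.uint8);D[:,:400]=f(im,335,100,100,150,4)
D[:,400:]=f(t,430,220,100,150,4); cv2.imwrite('pics/s4.png',D)
```

```text
[ 0.50689177 -0.318605    0.09406356] 0.03765225699979951 26.65
```

View pics/s4.png

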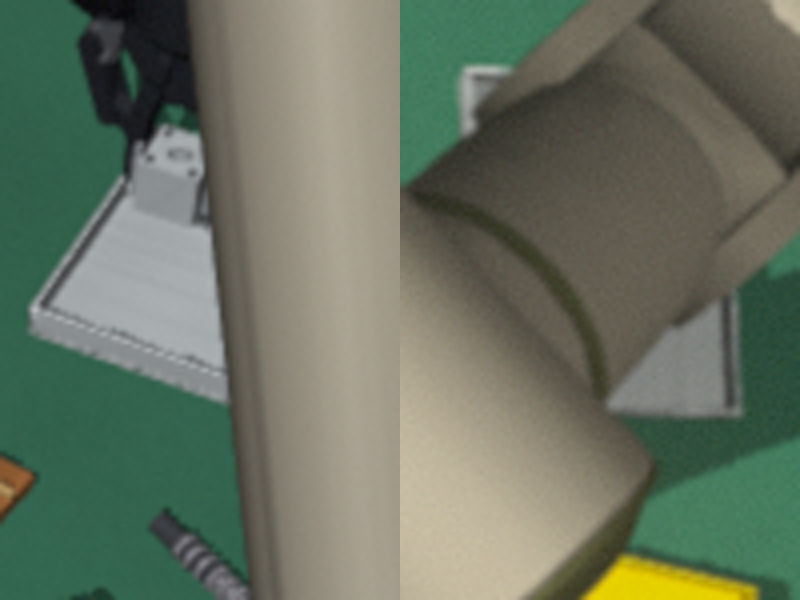

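The block is held upright over the tray. In the top crop the tray's diagonal corners show at (462,68) and (740,413), which gives the tray centre.

Run:
```python
from h import *
a=w('top',445.4,236.9,.022);b=w('top',514.7,323,.022);print(a,b,(a+b)/2,np.linalg.norm(a-b),np.hypot(.19,.145))
```

```text
[ 0.5637 -0.2424  0.022 ] [ 0.3852 -0.4008  0.022 ] [ 0.47445 -0.3216   0.022  ] 0.23864787868321813 0.2390083680543424
```

>>> jog_arm(
  hand=[0.03, 0.03, 0.03, 0.03, 0.03],
  travel=[
    [0.002, 0, -0.025],
    [0, 0, -0.025],
    [0, 0, -0.015],
    [0, 0, -0.004],
    [0, 0, 0],
  ],
  yaw=[0, 0, 0, 0, 0],
)

```text
time_s: 27.38
position: [0.5096, -0.3162, 0.0253]
tool_rot: [[-0.061, 0.998, 0.0], [0.998, 0.061, -0.0], [-0.0, 0.0, -1.0]]
ft_force: [0.6, -0.3, -1.9]
grip_width: 0.0376
gripper_force: 40.5
```

>>> jog_arm(
  hand=[0.03, 0.03, 0.03, 0.03, 0.03],
  travel=[
    [0, 0, -0.0015],
    [0, 0, -0.0015],
    [0, 0, -0.001],
    [0, 0, 0],
    [0, 0, 0],
  ],
  yaw=[0, 0, 0, 0, 0],
)

```text
time_s: 28.0
position: [0.5093, -0.3163, 0.0209]
tool_rot: [[-0.061, 0.998, 0.0], [0.998, 0.061, -0.0], [-0.0, 0.0, -1.0]]
ft_force: [-0.3, 0.6, -0.9]
grip_width: 0.0375
gripper_force: 40.5
```

>>> jog_arm(
  hand=[0.03, 0.03, 0.03, 0.03, 0.03],
  travel=[
    [0, 0, -0.001],
    [0, 0, -0.0005],
    [0, 0, 0],
    [0, 0, 0],
    [0, 0, 0],
  ],
  yaw=[0, 0, 0, 0, 0],
)

```text
time_s: 28.62
position: [0.5094, -0.3163, 0.0207]
tool_rot: [[-0.061, 0.998, 0.001], [0.998, 0.061, -0.001], [-0.001, 0.001, -1.0]]
ft_force: [-3.9, 1.9, 11.1]
grip_width: 0.0375
gripper_force: 41.9
```

Contact with the floor. I'll release and go for the middle block.

>>> jog_arm(
  hand=[0.052, 0.052, 0.052, 0.052, 0.052],
  travel=[
    [0, 0, 0],
    [0, 0, 0],
    [0, 0, 0],
    [0, 0, 0.02],
    [0, 0, 0.04],
  ],
  yaw=[0, 0, 0, 0, 0],
)

```text
time_s: 29.25
position: [0.5087, -0.3157, 0.0786]
tool_rot: [[-0.061, 0.998, -0.003], [0.998, 0.061, 0.003], [0.003, -0.003, -1.0]]
ft_force: [0.3, 0.8, -1.3]
grip_width: 0.0518
gripper_force: 0.0
```

>>> jog_arm(
  hand=[0.052, 0.052, 0.052, 0.052, 0.052],
  travel=[
    [0, 0, 0.04],
    [0.0016, 0.0395, 0],
    [0.0016, 0.0395, 0],
    [0.0016, 0.0395, 0],
    [0.0016, 0.0395, 0],
  ],
  yaw=[0, -0.0176, -0.0176, -0.0176, -0.0176],
)

```text
time_s: 29.88
position: [0.5156, -0.157, 0.1193]
tool_rot: [[0.01, 1.0, 0.0], [1.0, -0.01, 0.0], [0.0, 0.0, -1.0]]
ft_force: [0.3, -0.6, -0.1]
grip_width: 0.0521
gripper_force: 0.0
```

>>> jog_arm(
  hand=[0.052, 0.052, 0.052, 0.052, 0.052],
  travel=[
    [0.0016, 0.0395, 0],
    [0.0016, 0.0395, 0],
    [0.0016, 0.0395, 0],
    [0.0016, 0.0392, 0],
    [0, 0, 0],
  ],
  yaw=[-0.0176, -0.0176, -0.0176, -0.0176, 0],
)

```text
time_s: 30.5
position: [0.5219, 0.0015, 0.1193]
tool_rot: [[0.076, 0.997, -0.0], [0.997, -0.076, 0.0], [0.0, -0.0, -1.0]]
ft_force: [0.3, 0.6, 0.1]
grip_width: 0.0523
gripper_force: 0.0
```

Run:
```python
from h import *
o=env.observe();print(o['position'],o['tool_rot'][:,1],o['time_s'])
im=env.get_image('side')[:,:,::-1];t=env.get_image('top')[:,:,::-1]
f=lambda im,a,b,w,h,k:cv2.resize(im[b:b+h,a:a+w],None,fx=k,fy=k,interpolation=cv2.INTER_CUBIC)
D=np.zeros((600,800,3),np.uint8);D[:,:400]=f(im,335,130,80,120,5)
D[:,400:]=f(t,430,220,100,150,4); cv2.imwrite('pics/s5.png',D)
```

```text
[0.52189482 0.00147703 0.11928939] [ 9.97072434e-01 -7.64622551e-02 -2.92238313e-04] 30.5
```

View pics/s5.png

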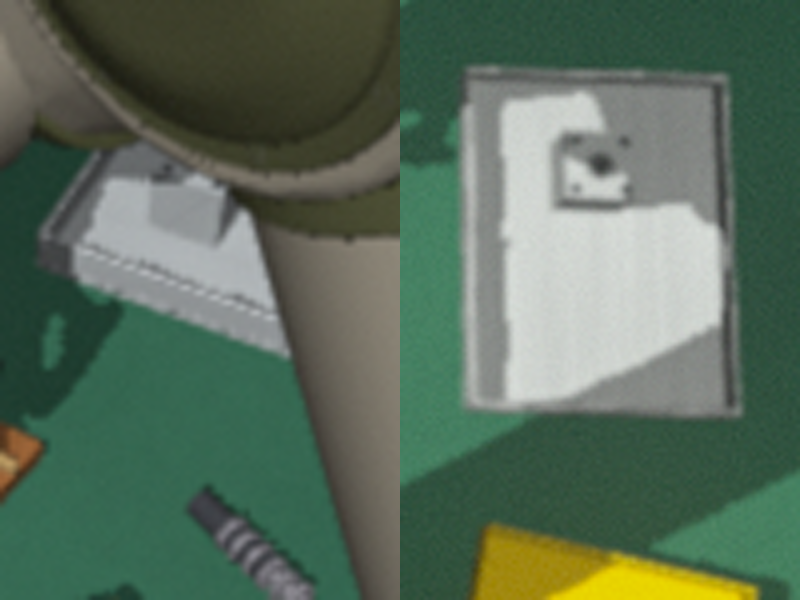

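The right block stands flat and upright in the tray, bore at about (598,165) in the top crop. Now gripping the middle block.

>>> jog_arm(
  hand=[0.052, 0.052, 0.052, 0.052, 0.052],
  travel=[
    [0, 0, -0.03],
    [0, 0, -0.03],
    [0, 0, -0.02],
    [0, 0, -0.011],
    [0, 0, 0],
  ],
  yaw=[0, 0, 0, 0, 0],
)

```text
time_s: 31.22
position: [0.5221, -0.0012, 0.028]
tool_rot: [[0.081, 0.997, -0.001], [0.997, -0.081, 0.0], [0.0, -0.001, -1.0]]
ft_force: [-0.1, -0.4, -0.4]
grip_width: 0.0518
gripper_force: 0.0
```

>>> jog_arm(
  hand=[0.03, 0.03, 0.03, 0.03, 0.03],
  travel=[
    [0, 0, 0],
    [0, 0, 0],
    [0, 0, 0],
    [0, 0, 0],
    [0, 0, 0],
  ],
  yaw=[0, 0, 0, 0, 0],
)

```text
time_s: 31.85
position: [0.5226, -0.0008, 0.0291]
tool_rot: [[0.08, 0.997, 0.002], [0.997, -0.08, -0.001], [-0.001, 0.002, -1.0]]
ft_force: [-0.9, -1.8, 6.3]
grip_width: 0.0375
gripper_force: 41.1
```

>>> jog_arm(
  hand=[0.03, 0.03, 0.03, 0.03, 0.03],
  travel=[
    [0, 0, 0.01],
    [0, 0, 0.03],
    [0, 0, 0.03],
    [-0.0111, -0.04, 0],
    [-0.0111, -0.04, 0],
  ],
  yaw=[0, 0, 0, 0.0176, 0.0176],
)

```text
time_s: 32.48
position: [0.4996, -0.0811, 0.0991]
tool_rot: [[0.043, 0.999, 0.001], [0.999, -0.043, -0.0], [-0.0, 0.001, -1.0]]
ft_force: [-0.4, -1.2, -1.2]
grip_width: 0.0376
gripper_force: 40.5
```

>>> jog_arm(
  hand=[0.03, 0.03, 0.03, 0.03, 0.03],
  travel=[
    [-0.0111, -0.04, 0],
    [-0.0111, -0.04, 0],
    [-0.0111, -0.04, 0],
    [-0.0111, -0.04, 0],
    [-0.0111, -0.04, 0],
  ],
  yaw=[0.0176, 0.0176, 0.0176, 0.0176, 0.0176],
)

```text
time_s: 33.1
position: [0.4439, -0.2816, 0.0987]
tool_rot: [[-0.044, 0.999, 0.0], [0.999, 0.044, 0.0], [0.0, 0.0, -1.0]]
ft_force: [0.3, 0.1, -2.1]
grip_width: 0.0373
gripper_force: 40.5
```

>>> jog_arm(
  hand=[0.03, 0.03, 0.03, 0.03, 0.03],
  travel=[
    [-0.0111, -0.04, 0],
    [0, 0, 0],
    [0, 0, -0.015],
    [0, 0, -0.015],
    [0, 0, 0],
  ],
  yaw=[0.0176, 0, 0, 0, 0],
)

```text
time_s: 33.72
position: [0.433, -0.3191, 0.0667]
tool_rot: [[-0.062, 0.998, -0.002], [0.998, 0.062, 0.003], [0.003, -0.002, -1.0]]
ft_force: [-0.4, 0.6, -2.3]
grip_width: 0.0377
gripper_force: 40.4
```

>>> jog_arm(
  hand=[0.03, 0.03, 0.03, 0.03, 0.03],
  travel=[
    [0, 0, -0.02],
    [0, 0, -0.015],
    [0, 0, -0.007],
    [0, 0, -0.002],
    [0, 0, 0],
  ],
  yaw=[0, 0, 0, 0, 0],
)

```text
time_s: 34.35
position: [0.4335, -0.3207, 0.0246]
tool_rot: [[-0.061, 0.998, 0.0], [0.998, 0.061, -0.0], [-0.0, 0.0, -1.0]]
ft_force: [-0.5, 0.0, -1.6]
grip_width: 0.0375
gripper_force: 40.5
```

>>> jog_arm(
  hand=[0.03, 0.03, 0.03, 0.03, 0.03],
  travel=[
    [0, 0, -0.001],
    [0, 0, -0.001],
    [0, 0, -0.0005],
    [0, 0, 0],
    [0, 0, 0],
  ],
  yaw=[0, 0, 0, 0, 0],
)

```text
time_s: 34.98
position: [0.4333, -0.3206, 0.0218]
tool_rot: [[-0.061, 0.998, 0.0], [0.998, 0.061, -0.0], [-0.0, 0.0, -1.0]]
ft_force: [-0.1, 0.8, -1.5]
grip_width: 0.0374
gripper_force: 40.5
```

>>> jog_arm(
  hand=[0.03, 0.03, 0.03, 0.03, 0.03],
  travel=[
    [0, 0, -0.001],
    [0, 0, -0.001],
    [0, 0, 0],
    [0, 0, 0],
    [0, 0, 0],
  ],
  yaw=[0, 0, 0, 0, 0],
)

```text
time_s: 35.6
position: [0.4333, -0.3206, 0.0201]
tool_rot: [[-0.061, 0.998, 0.0], [0.998, 0.061, -0.0], [-0.0, 0.0, -1.0]]
ft_force: [-1.3, 1.9, 4.9]
grip_width: 0.0379
gripper_force: 41.2
```

Contact with the floor. I'll release, retreat and take the last look.

>>> jog_arm(
  hand=[0.052, 0.052, 0.052, 0.052, 0.052],
  travel=[
    [0, 0, 0],
    [0, 0, 0],
    [0, 0, 0],
    [0, 0, 0.02],
    [0, 0, 0.04],
  ],
  yaw=[0, 0, 0, 0, 0],
)

```text
time_s: 36.22
position: [0.4328, -0.32, 0.0793]
tool_rot: [[-0.061, 0.998, -0.002], [0.998, 0.061, 0.003], [0.003, -0.002, -1.0]]
ft_force: [0.9, -0.1, 0.2]
grip_width: 0.0516
gripper_force: 0.0
```

>>> jog_arm(
  hand=[0.052, 0.052, 0.052, 0.052, 0.052],
  travel=[
    [0, 0, 0.05],
    [0, 0, 0.05],
    [-0.02, 0.04, 0.02],
    [-0.02, 0.04, 0],
    [0, 0.04, 0],
  ],
  yaw=[0, 0, 0, 0, 0],
)

```text
time_s: 36.85
position: [0.3922, -0.1993, 0.2001]
tool_rot: [[-0.06, 0.998, 0.0], [0.998, 0.06, -0.0], [-0.0, 0.0, -1.0]]
ft_force: [-0.2, 0.8, 0.5]
grip_width: 0.0521
gripper_force: 0.0
```

>>> jog_arm(
  hand=[0.052, 0.052, 0.052, 0.052, 0.052],
  travel=[
    [0, 0.04, 0],
    [0, 0.04, 0],
    [0, 0.04, 0],
    [0, 0.04, 0],
    [0, 0, 0],
  ],
  yaw=[0, 0, 0, 0, 0],
)

```text
time_s: 37.48
position: [0.3929, -0.0387, 0.1999]
tool_rot: [[-0.064, 0.998, -0.0], [0.998, 0.064, 0.0], [0.0, 0.0, -1.0]]
ft_force: [-0.1, 0.2, 1.3]
grip_width: 0.0519
gripper_force: 0.0
```

Run:
```python
from h import *
t=env.get_image('top')[:,:,::-1]
D=cv2.resize(t[110:340,165:535],(800,497),interpolation=cv2.INTER_CUBIC); cv2.imwrite('pics/t9.png',D)
```

```text
(no output)
```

View pics/t9.png

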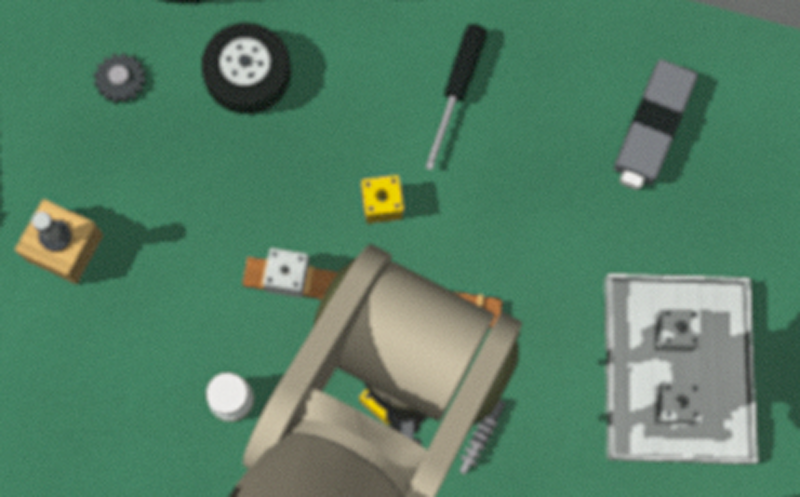

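The final picture shows both blocks upright in the tray at (680,328) and (682,402). The left block is still in its nest at (286,268), the gauge is home at (50,232), and the bystanders in view are where they were. Handing in.

```bash
python3 -c "
from rig import env
print(env.close_job())"
```

```text
the job is handed in; nothing more can be done
None
```

The job is handed in at about 37.5 s: the left block refused the pin and stays on the rail, the middle and right blocks took it and stand upright in the aluminium tray, and the gauge is home in its stand.

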